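Tip the dish carton onto its loading cradle

ROBOT

A 7-joint arm with a two-finger parallel gripper is mounted at the origin on the work surface. World frame = base frame: x ahead of the robot, y to its left, z up, the work surface at z = 0. Lengths are in mm, angles in rad, forces in N, time in s.
With the tool pointing down it reaches from about 400 to 850 mm from the base axis. Payload 10.4 kg.
Tool frame: the origin (TCP) lies midway between the tips of the shut fingers; the grasp point (between the pads) lies 19 mm behind it (r.grip_depth is the distance from the TCP to the grasp point, in mm); z points along the fingers, y is the direction in which the jaws open and shut (so a half turn about z gives the same grasp; the last joint's range is limited). The gripper opens to 87 mm and grips with 3 to 60 N. Pads are 19 mm wide; open, the fingers measure 117 mm over their backs; the gripper's body (75 mm by 190 mm) begins 51 mm behind the grasp point.
Start: joints at [-1.146, 0.332, -0.065, 1.46, 0.022, 1.35, -0.088], TCP at [270.605, 563.405, 222.576] pointing down, gripper open.
Joint ranges: [-2.6, 2.6], [-0.5, 2.12], [-1.47, 1.34], [0.16, 2.42], [-1.27, 4.41], [0.06, 2.06], [-2.6, 2.6]. Speed limits (rad/s): [2.22, 2.22, 2.79, 2.79, 3.14, 3.14, 3.14].

INTERFACE

Orientations are given as a 3x3 rotation matrix whose columns are the frame's x, y, z axes.
In Python, from station import telemetry, imaging, ticket, r gives the robot as it stands.
- The arm moves only by the shell command python3 -m creep 'ROWS' [OPENING] [FORCE]. ROWS is JSON, a list of rows, each a list of 6 numbers: the shift along the tool's x, y, z each as a share of 250 mm, from -1 to 1, then the turn, a rotation vector about the tool's x, y, z each as a share of 45 degrees, from -1 to 1. In form: [[tx, ty, tz, wx, wy, wz], ...]. A call has exactly 8 rows; each row is the pose to reach, as a shift and turn from the pose commanded when the call began, along the tool's axes at that moment; what a row does not reach only later rows make up. A row lasts 1/8 s, in which the tool goes at most 62.5 mm and 10.7 degrees, less where a joint would pass 70% of its speed; a pose out of reach is approached as far as the arm can. A call with a number of a shift or a turn outside -1 to 1 is refused whole. A call with a gripper value outside its range is refused whole. OPENING is the closure, from 0 (fully open) to 1 (shut), set as the call begins (- or left out, the last holds). The fingers move at their own pace and stop on an object; FORCE is the grip in N (left out, the last holds). Time passes only in rows, so rows that repeat a pose let the fingers close, or fill a call up. It gives the time, the measured TCP pose, the force and the opening at its end, in the units of the state.
- telemetry.observe(): the state, without advancing time (a new reading comes with each control period).
- imaging.grab_frame(name): name is "scene" or "top"; returns a dict with "image" (384x512x3 uint8, blue, green, red), "K" (3x3 intrinsics, pixels), "rvec" (rotation vector, rad) and "tvec" (3), from world to camera coordinates, as OpenCV has them. Camera axes: x right, y down, z forward; pixel columns grow to the right and rows downward; lengths in mm; the calibration is good to about 2 mm. A picture is of the moment at which its call begins. There is no depth.
- ticket.job_done(): hands the job in, once; it reports no verdict.
The state is a dict: "time_s": time; "qpos": joint angles; "joint_velocities": joint speeds; "tau": joint torques, N m; "position": TCP position; "ee_rot": TCP orientation; "contact_force": force on the tool from outside, world axes, zero at the start; "ft_torque": the same for the moment, N m; "gripper_width": finger opening in mm.
Only numpy, scipy, OpenCV 4.12 (cv2) and the standard library are available. Lean on these libraries where they do the work, as an engineer would, in place of code of your own. Each camera call takes 0.05 s, during which the arm holds its last target.

TASK

Push the tall carton up to the step of the cradle, tip it over the step by pushing high on its back so that it lies on its side on the bed, then slide it along the bed by its base until its top end is flush against the upright stop plate, and press it there steadily with clear but gentle force for a second. Never press hard enough to crush the carton, leave everything else on the bench where it is, and let go of the carton at the end.

Things in the scene. Friction and masses are not known exactly. Their poses are not given: they have to be found in the camera images.
- cradle: Fixed loading cradle: a flat aluminium bed 250 long, 130 wide, 10 high. Origin: at bench level in the middle of the bed's near end face; that 10 mm high face is the step that stops the carton's base. x points along the bed (the way the carton is tipped and pushed), y left across it, z up. It carries the stop plate.
- stop_range (a point): A mark on top of the bed, at cradle x = 180 mm, y = 0, z = 10. The upright steel stop plate (110 wide, 60 high above the bed, 8 thick, square across it, clamped rigidly) has its face towards the step within 15 mm either side of this mark; it is set anew each time and its place is NOT reported: see or feel it.
- carton_mid (a point): Centre of the tall carton: 100 (its x) by 110 (its y) by 150 high (its z, up while it stands). At the start its front face is 15 to 55 mm short of the step and its x axis within 0.15 rad of the cradle's x. Once tipped it lies on its +x face, its z along the cradle's x, its base facing back and overhanging the step by 0 to 45 mm.
- carton: The same carton, cardboard with a strip of paper tape over the top; origin at the centre of its base. 0.5 to 0.85 kg, mass centre in the middle. Waxed and slippery (friction 0.20 to 0.30): pushed at any height up to 125 mm it slides, until its base meets the step. Too wide to grasp. The robot pressing with over 25 N crushes it.
- dishes: Bystander, leave alone: stack of three clear round culture dishes with white rims, 93 across, 45 high; origin at the centre of its underside.
- jar_a: Bystander, leave alone: glass jar with white lid, 72 across, 105 high, just beyond the cradle; origin at the centre of its underside.
- jar_b: Bystander, leave alone: the same kind of glass jar, further to the left; origin at the centre of its underside.
- beaker: Bystander, leave alone: open glass beaker, 70 across, 85 high; origin at the centre of its underside.
- forceps: Bystander, leave alone: steel forceps lying flat, about 150 long; origin at the centre of its underside.
- small_carton: Bystander, leave alone: low cardboard box 60 x 85 x 50 high (not the one to lay down); origin at the centre of its underside.
- spray: Bystander, leave alone: white bottle, 64 across, 170 high; origin at the centre of its underside.
Things that resemble listed ones, but are neither listed nor needed, are in the scene too. Leave any blue or purple look-alike of the carton alone.

How it is judged:
By the outcome, as a careful person would: the job done as asked, in the order asked, and still so for the second after the job is handed in, with the robot touching nothing.
It also fails if it takes over 70 s, if anything falls off the work surface, if the arm or the gripper's body presses on something with over 40 N, if the wrist force passes 120 N, or if a joint passes its speed limit or range.

## Working session

There is one attempt and no reset: what is moved stays moved. The work goes in short steps, Python scripts to look and compute and a shell command to move; the robot and the scene stay as the last step left them, time stands still between calls to the robot, and variables do not carry over. Pictures are saved under pics/ and viewed, and the job is handed in when it is done.

```bash
ls; mkdir -p pics
python3 - <<'E'
from station import telemetry, imaging, ticket, r
import cv2
print(telemetry.observe())
for n in("scene","top"):
    f=imaging.grab_frame(n); cv2.imwrite(f"pics/{n}0.png",f["image"]); print(n,f["K"],f["rvec"],f["tvec"])
E
```

```text
pics
{'time_s': 0.0, 'qpos': array([-1.14560789,  0.33284598, -0.0647045 ,  1.46097299,  0.02159538,
        1.34989342, -0.08848133]), 'joint_velocities': array([ 0.00087111,  0.00105332,  0.00156137,  0.00043101,  0.00139087,
       -0.00032414,  0.0016538 ]), 'tau': array([ 7.76229854e-06, -6.23268414e+01,  2.46670871e-02, -3.89899278e+01,
       -6.13354077e-02,  3.97674786e-02,  1.06642181e-04]), 'position': array([270.43721197, 563.0176695 , 221.75499516]), 'ee_rot': array([[-9.01425728e-01,  4.32933415e-01, -5.60391570e-04],
       [ 4.32933774e-01,  9.01424779e-01, -1.30951014e-03],
       [-6.17798506e-05, -1.42303857e-03, -9.99998986e-01]]), 'contact_force': array([-0.03527533, -0.20893159,  0.31719788]), 'ft_torque': array([-0.02057896, -0.00501069, -0.0013402 ]), 'gripper_width': 87.01988852062908}
scene [[496.99317556   0.         264.01170491]
 [  0.         496.99317556 198.78193014]
 [  0.           0.           1.        ]] [ 1.33335463  2.38734907 -0.79122052] [ 280.70706981 -303.40776877 1622.62243738]
top [[393.37312615   0.         256.56219265]
 [  0.         393.37312615 199.79860073]
 [  0.           0.           1.        ]] [ 2.11398616 -2.15435608  0.14177304] [  15.82520698  549.96565544 1249.16479577]
```

View pics/scene0.png

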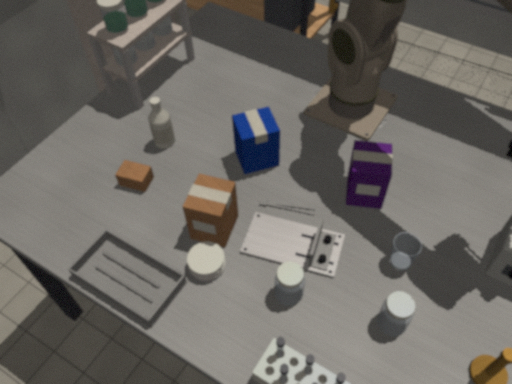

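View pics/top0.png

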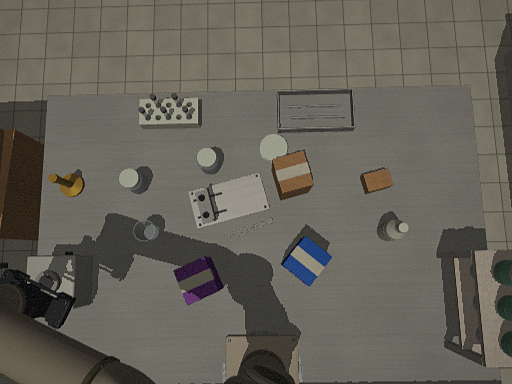

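The scene view shows the brown carton near (211,210) and the cradle near (293,242). In the top view they are near (292,174) and (230,200), with the stop plate at about (203,207). The carton will be pushed to image-left, which is world +y. I'll enlarge both views to measure.

```bash
cat > h.py <<'E'
import numpy as np, cv2
from station import telemetry, imaging, r
def grab(n):
    f=imaging.grab_frame(n); return f
def ray(f,px,z):
    R=cv2.Rodrigues(f["rvec"])[0]; K=f["K"]; t=np.array(f["tvec"]).ravel()
    px=np.atleast_2d(np.array(px,float)); d=np.c_[px,np.ones(len(px))]@np.linalg.inv(K).T@R
    c=-R.T@t
    return c+d*((z-c[2])/d[:,2])[:,None]
def proj(f,P):
    return cv2.projectPoints(np.atleast_2d(np.array(P,float)),f["rvec"],f["tvec"],f["K"],None)[0][:,0]
E
python3 - <<'E'
from h import *
for n,(x0,y0,w,h) in dict(scene=(170,160,200,130),top=(170,130,160,110)).items():
    f=grab(n); im=f["image"][y0:y0+h,x0:x0+w]
    s=4 if n=="scene" else 5
    im=cv2.resize(im,None,fx=s,fy=s,interpolation=cv2.INTER_CUBIC); cv2.imwrite(f"pics/z_{n}.png",im)
    hsv=cv2.cvtColor(f["image"],cv2.COLOR_BGR2HSV)
    for q in ([(211,225),(230,215),(211,190)] if n=="scene" else [(290,185),(290,160),(240,195),(305,175),(260,230)]): print(n,q,hsv[q[1],q[0]])
E
```

```text
scene (211, 225) [17 42 85]
scene (230, 215) [ 13 131  74]
scene (211, 190) [ 23  37 173]
top (290, 185) [ 15 133 127]
top (290, 160) [ 14 127 133]
top (240, 195) [ 20  30 151]
top (305, 175) [ 15 136 126]
top (260, 230) [ 30  21 110]
```

View pics/z_top.png

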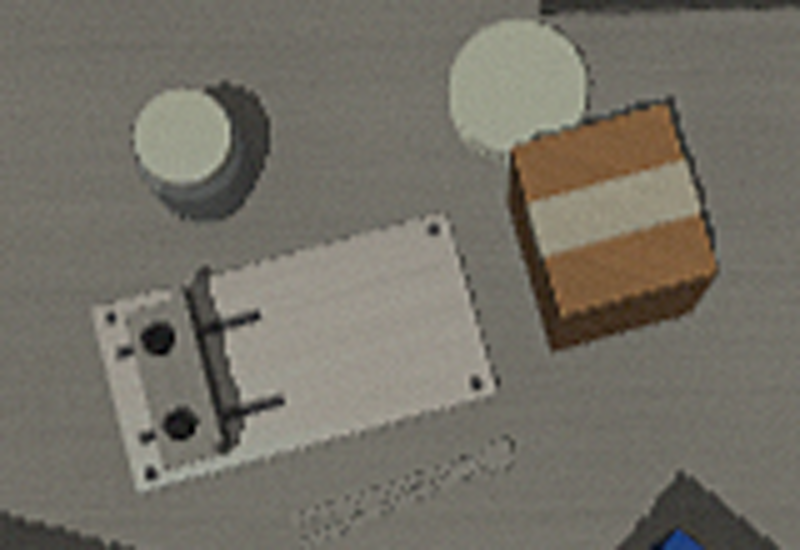

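View pics/z_scene.png

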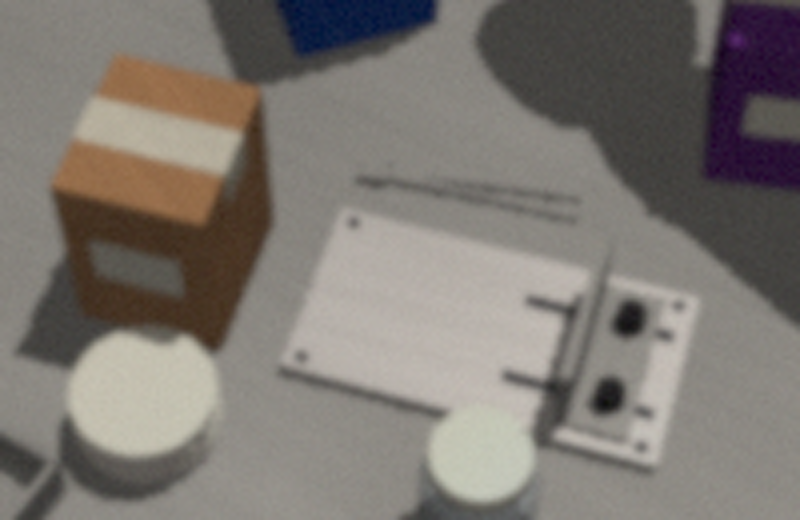

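Run:
```python
from h import *
f=grab("top")
cv=lambda P:(np.array(P,float)+.5)/5-.5+[170,130]
B=ray(f,cv([(443,215),(497,388),(138,490),(93,308)]),10)
T=ray(f,cv([(511,150),(671,100),(718,268),(562,318)]),150)
print(B.round(1));print(T.round(1))
for P in(B,T): print(np.linalg.norm(P-np.roll(P,-1,0),axis=1).round(1))
nf=(B[0]+B[1])/2; ff=(B[2]+B[3])/2
d=ff-nf; 
print('cradle origin',nf,'yaw',np.arctan2(d[1],d[0]), 'from sides', [np.arctan2(*(v[1::-1])) for v in (B[3]-B[0],B[2]-B[1])])
c=T.mean(0); dd=(T[0]+T[3]-T[1]-T[2])[:2]; print('carton',c,'yaw',np.arctan2(dd[1],dd[0]), 'other',np.arctan2(*((T[0]-T[3])[1::-1]))+0, np.arctan2(*((T[1]-T[2])[1::-1])))
# dishes
D=ray(f,cv([(518,88)]),45);print('dishes',D, ray(f,cv([(449,88)]),45))
J=ray(f,cv([(183,137)]),105);print('jar',J)
yaw=np.arctan2(d[1],d[0]); X=np.array([np.cos(yaw),np.sin(yaw),0]);Y=np.array([-X[1],X[0],0])
O=nf.copy();O[2]=0
print('front-face corners rel', [( (t-O)@X,(t-O)@Y) for t in T])
for p in D: print('dish rel',(p-O)@X,(p-O)@Y)
print('jar rel',(J[0]-O)@X,(J[0]-O)@Y)
# rectify images to z=10 in cradle frame both views
for n in("top","scene"):
    g=grab(n)
    for z in (10,70):
        pts=np.array([O+X*a+Y*b+[0,0,z] for a,b in((-20,80),(260,80),(260,-80),(-20,-80))])
        H=cv2.getPerspectiveTransform(proj(g,pts).astype(np.float32),np.float32([(0,0),(560,0),(560,320),(0,320)]))
        w=cv2.warpPerspective(g["image"],H,(560,320),flags=cv2.INTER_CUBIC)
        for a in range(0,280,20): cv2.line(w,(a*2,0),(a*2,6),(0,0,255) if a!=200 else (0,255,0),1)
        cv2.imwrite(f"pics/rect_{n}_{z}.png",w)
a=[np.vstack([cv2.imread(f"pics/rect_{n}_{z}.png") for z in(10,70)]) for n in("top","scene")]
for n,i in zip(("top","scene"),a): cv2.imwrite(f"pics/rect_{n}.png",cv2.resize(i,(525,600)))
cv2.imwrite("pics/rect.png",cv2.resize(np.hstack(a),(800,457)))
np.savez("cradle.npz",O=O,X=X,Y=Y)
```

```text
[[648.4  -1.2  10. ]
 [529.1 -35.3  10. ]
 [465.2 205.7  10. ]
 [589.2 237.   10. ]]
[[ 656.6  -45.1  150. ]
 [ 685.8 -143.5  150. ]
 [ 580.8 -168.   150. ]
 [ 552.2  -73.3  150. ]]
[124.1 249.3 127.8 245.4]
[102.6 107.9  99.  108.2]
cradle origin [588.72796939 -18.25376085  10.        ] yaw 1.8221509830511142 from sides [np.float64(1.81439443877501), np.float64(1.8297864203695418)]
carton [ 618.8450512  -107.45964213  150.        ] yaw 1.8614681060968858 other 0.26394605502546836 0.22964979021418652
dishes [[726.12414256 -53.27094621  45.        ]] [[727.19376271  -7.21060926  45.        ]]
jar [[681.43256075 162.07462823 105.        ]]
front-face corners rel [(np.float64(-42.848688945002394), np.float64(-59.10958022687537)), (np.float64(-145.42735587249086), np.float64(-62.89487666903972)), (np.float64(-143.08590238589463), np.float64(44.96507433568944)), (np.float64(-44.2113266333152), np.float64(49.10442364615905))]
dish rel -68.08948322435609 -124.36934487762939
jar rel 151.60467864299545 -134.64208324630846
```

View pics/rect.png

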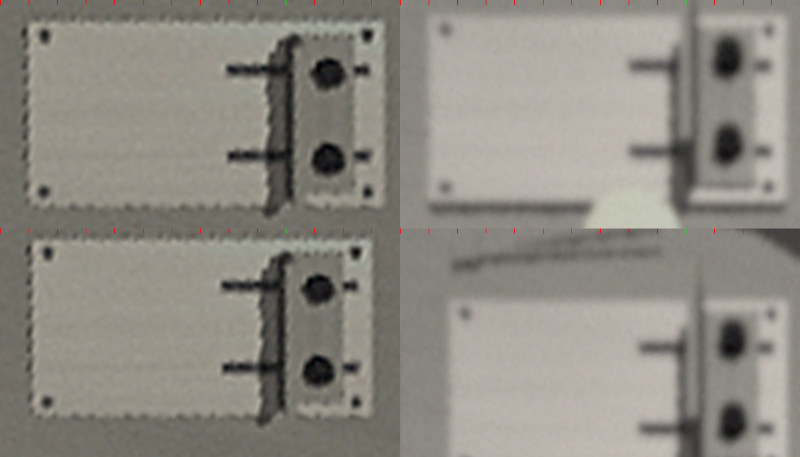

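```bash
cat > plan.py <<'E'
import sys
from h import *
from scipy.spatial.transform import Rotation as Ro
c=np.load("cradle.npz");O,X,Y=c["O"],c["X"],c["Y"];Z=np.array([0,0,1.])
def go(x,y,z,tilt):
    s=telemetry.observe(); R=s["ee_rot"];p=s["position"]
    tgt=O+X*x+Y*y+Z*z
    t=np.radians(tilt); zt=-Z*np.cos(t)+X*np.sin(t); yt=-Y; Rt=np.c_[np.cross(yt,zt),yt,zt]
    d=R.T@(tgt-p)/250; w=Ro.from_matrix(R.T@Rt).as_rotvec()/(np.pi/4)
    print("shift",d.round(3),"turn",w.round(3))
def st():
    s=telemetry.observe();p=s["position"]-O;F=s["contact_force"];R=s["ee_rot"]
    print("t %.2f rel x %.1f y %.1f z %.1f"%(s["time_s"],p@X,p@Y,p[2]),"F X %.1f Y %.1f Z %.1f"%(F@X,F@Y,F[2]),"tilt %.1f"%np.degrees(np.arctan2(R[:,2]@X,-R[2,2])),"yaw %.1f"%np.degrees(np.arcsin(R[:,1]@X)),"w %.0f"%s["gripper_width"])
if __name__=="__main__":
    st()
    if len(sys.argv)>1: go(*map(float,sys.argv[1:5]))
E
python3 plan.py -205 -7 260 0
python3 - <<'E'
from h import *
from plan import O,X,Y
f=grab("top")
for n,p,z in(("spray",(403,227),170),("small",(377,180),50),("blue",(307,262),150)):
    q=ray(f,[p],z)[0]; print(n,q,(q-O)@X,(q-O)@Y)
E
```

```text
t 0.35 rel x 642.4 y 163.5 z 222.4 F X -0.6 Y -0.3 Z -0.3 tilt -0.0 yaw 49.9 w 87
shift [-2.704 -2.156 -0.15 ] turn [-0.    0.    1.11]
spray [ 442.16111304 -420.00992694  170.        ] -352.6779726201629 241.884493089125
small [ 606.25300499 -389.12639522   50.        ] -363.5772372455736 75.26772452864337
blue [ 346.61692767 -140.79017908  150.        ] -58.468924596775 264.97983917789907
```

```bash
python3 -m creep '[[-0.05,-0.04,-0.1,0,0,0.05],[-0.15,-0.12,-0.15,0,0,0.1],[-0.3,-0.24,-0.15,0,0,0.15],[-0.45,-0.36,-0.15,0,0,0.2],[-0.6,-0.48,-0.15,0,0,0.25],[-0.75,-0.6,-0.15,0,0,0.3],[-0.87,-0.7,-0.15,0,0,0.35],[-0.95,-0.76,-0.15,0,0,0.37]]' 0.3; python3 plan.py -205 -7 260 0
```

```text
time_s: 1.4
position: [403.2, 287.6, 260.4]
ee_rot: [[-0.738, 0.675, 0.0], [0.675, 0.738, 0.0], [-0.0, 0.001, -1.0]]
contact_force: [0.2, -0.0, 0.2]
gripper_width: 60.7
t 1.40 rel x 342.4 y 103.6 z 260.4 F X -0.1 Y -0.2 Z 0.2 tilt 0.0 yaw 33.2 w 61
shift [-2.075e+00 -8.280e-01  1.000e-03] turn [ 0.001 -0.     0.737]
```

```bash
python3 -m creep '[[-0.1,-0.04,0,0,0,0.05],[-0.22,-0.09,0,0,0,0.1],[-0.36,-0.145,0,0,0,0.15],[-0.5,-0.2,0,0,0,0.2],[-0.64,-0.255,0,0,0,0.25],[-0.78,-0.31,0,0,0,0.3],[-0.9,-0.36,0,0,0,0.35],[-1,-0.4,0,0,0,0.37]]'; python3 plan.py -205 -7 260 0
```

```text
time_s: 2.4
position: [520.7, 45.1, 260.0]
ee_rot: [[-0.513, 0.858, -0.0], [0.858, 0.513, -0.0], [-0.0, -0.0, -1.0]]
contact_force: [0.7, 0.2, 0.2]
gripper_width: 60.8
t 2.40 rel x 78.2 y 50.2 z 260.0 F X 0.0 Y -0.7 Z 0.2 tilt -0.0 yaw 16.5 w 61
shift [-1.151 -0.102  0.   ] turn [-0.     0.     0.366]
```

```bash
python3 -m creep '[[-0.1,-0.01,0,0,0,0.05],[-0.22,-0.02,0,0,0,0.1],[-0.36,-0.03,0,0,0,0.15],[-0.5,-0.045,0,0,0,0.2],[-0.64,-0.06,0,0,0,0.25],[-0.78,-0.07,0,0,0,0.3],[-0.9,-0.08,0,0,0,0.35],[-1,-0.09,0,0,0,0.366]]'; python3 plan.py -205 -7 100 30
```

```text
time_s: 3.4
position: [630.2, -180.9, 259.6]
ee_rot: [[-0.249, 0.968, -0.0], [0.968, 0.249, -0.001], [-0.001, -0.001, -1.0]]
contact_force: [-0.1, 0.1, 0.6]
gripper_width: 61.2
t 3.40 rel x -167.9 y 0.3 z 259.6 F X 0.1 Y 0.0 Z 0.6 tilt -0.0 yaw 0.0 w 61
shift [-0.148  0.029  0.639] turn [-0.001  0.667  0.001]
```

```bash
python3 -m creep '[[-0.05,0.01,0,0,0.1,0],[-0.12,0.025,0,0,0.3,0],[-0.148,0.029,0.05,0,0.5,0],[-0.148,0.029,0.2,0,0.6,0],[-0.148,0.029,0.4,0,0.667,0],[-0.148,0.029,0.6,0,0.667,0],[-0.148,0.029,0.7,0,0.667,0],[-0.148,0.029,0.739,0,0.667,0]]'; python3 plan.py -165 -7 75 30
python3 - <<'E'
from h import *
for n in("scene","top"):
    f=grab(n); cv2.imwrite(f"pics/{n}1.png",f["image"])
a=cv2.imread("pics/scene1.png")[120:290,140:380];b=cv2.imread("pics/top1.png")[110:280,180:420]
cv2.imwrite("pics/p1.png",cv2.resize(np.hstack([a,b]),(800,284),interpolation=cv2.INTER_CUBIC))
E
```

```text
time_s: 4.4
position: [645.9, -212.8, 74.4]
ee_rot: [[-0.217, 0.968, -0.127], [0.838, 0.252, 0.484], [0.501, -0.001, -0.866]]
contact_force: [0.4, -0.5, 0.7]
gripper_width: 61.0
t 4.40 rel x -202.7 y -7.0 z 74.4 F X -0.5 Y -0.2 Z 0.7 tilt 30.0 yaw 0.2 w 61
shift [0.132 0.001 0.073] turn [-0.003 -0.001  0.003]
```

View pics/p1.png

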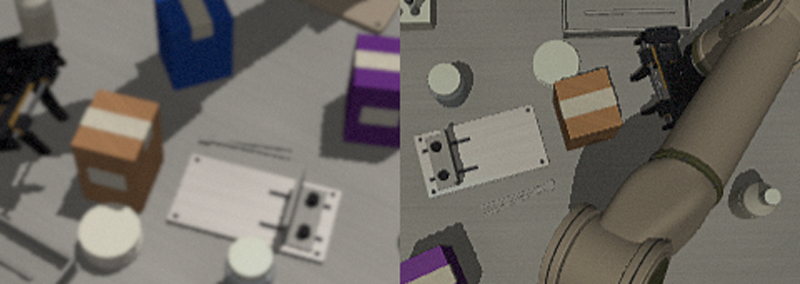

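The fingers are clear behind the carton. In the composite, the carton is at about (588,105) and the fingers at about (655,80). I'll push it slowly towards the step.

```bash
python3 -m creep '[[0.022,0,0.0125,0,0,0],[0.043,0,0.025,0,0,0],[0.065,0,0.0375,0,0,0],[0.087,0,0.05,0,0,0],[0.108,0,0.0625,0,0,0],[0.13,0,0.075,0,0,0],[0.15,0,0.0875,0,0,0],[0.173,0,0.1,0,0,0]]'|tail -2; python3 plan.py
```

```text
contact_force: [0.8, -0.9, -0.4]
gripper_width: 60.8
t 5.50 rel x -152.2 y -6.9 z 75.2 F X -1.0 Y -0.5 Z -0.4 tilt 30.0 yaw 0.2 w 61
```

```bash
python3 -m creep '[[0.013,0,0.0075,0,0,0],[0.026,0,0.015,0,0,0],[0.039,0,0.0225,0,0,0],[0.052,0,0.03,0,0,0],[0.065,0,0.0375,0,0,0],[0.078,0,0.045,0,0,0],[0.091,0,0.0525,0,0,0],[0.104,0,0.06,0,0,0]]'|tail -2; python3 plan.py
```

```text
contact_force: [0.9, -1.9, 0.3]
gripper_width: 60.8
t 6.50 rel x -122.3 y -6.9 z 75.3 F X -2.1 Y -0.4 Z 0.3 tilt 30.0 yaw 0.2 w 61
```

```bash
python3 -m creep '[[0.005,0,0.003,0,0,0],[0.01,0,0.006,0,0,0],[0.016,0,0.009,0,0,0],[0.021,0,0.012,0,0,0],[0.026,0,0.015,0,0,0],[0.031,0,0.018,0,0,0],[0.036,0,0.021,0,0,0],[0.042,0,0.024,0,0,0]]'|tail -2; python3 plan.py
python3 - <<'E'
from h import *
for n in("scene","top"):
    f=grab(n); cv2.imwrite(f"pics/{n}2.png",f["image"])
a=cv2.imread("pics/scene2.png")[120:290,140:380];b=cv2.imread("pics/top2.png")[110:280,180:420]
cv2.imwrite("pics/p2.png",cv2.resize(np.vstack([a,b])[:],(680,600)[::1],interpolation=cv2.INTER_CUBIC))
cv2.imwrite("pics/p2.png",cv2.resize(b,(800,567),interpolation=cv2.INTER_CUBIC))
E
```

```text
contact_force: [-0.5, -1.7, -0.9]
gripper_width: 60.8
t 7.50 rel x -110.4 y -6.8 z 75.3 F X -1.6 Y 0.9 Z -0.9 tilt 30.0 yaw 0.2 w 61
```

View pics/p2.png

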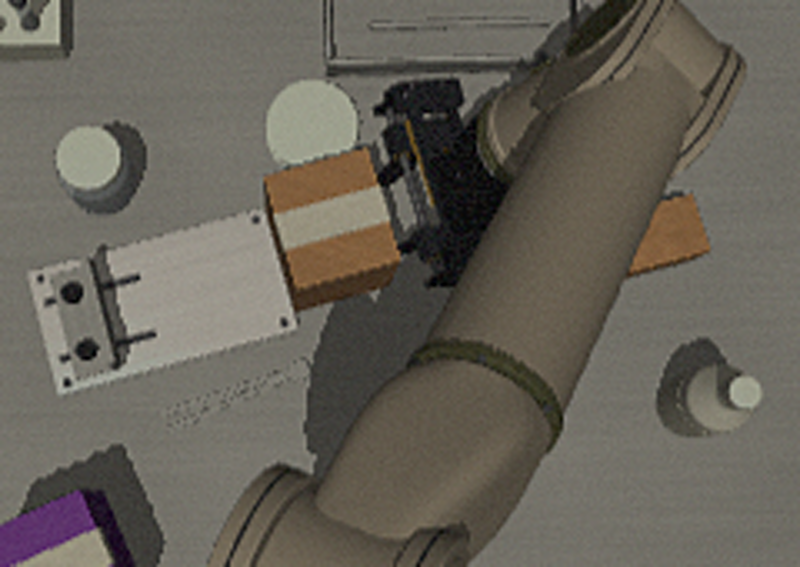

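The carton's front edge, at about (268,185)–(298,300) in the crop, is almost at the step. I'll creep forward until the force rises.

```bash
python3 -m creep '[[0.002,0,0.0012,0,0,0],[0.004,0,0.0023,0,0,0],[0.006,0,0.0035,0,0,0],[0.008,0,0.0046,0,0,0],[0.01,0,0.006,0,0,0],[0.012,0,0.007,0,0,0],[0.014,0,0.008,0,0,0],[0.014,0,0.008,0,0,0]]'|tail -2; python3 plan.py
```

```text
contact_force: [2.1, -8.5, 3.0]
gripper_width: 60.9
t 8.60 rel x -108.5 y -6.6 z 76.0 F X -8.7 Y 0.1 Z 3.0 tilt 29.9 yaw 0.1 w 61
```

```bash
python3 plan.py -125 0 135 30; python3 -m creep '[[-0.02,0.005,-0.012,0,0,0],[-0.05,0.01,-0.03,0,0,0],[-0.02,0.02,-0.08,0,0,0],[0.02,0.025,-0.15,0,0,0],[0.06,0.03,-0.23,0,0,0],[0.06,0.03,-0.235,0,0,0],[0.06,0.03,-0.235,0,0,0],[0.06,0.03,-0.235,0,0,0]]'|tail -2; python3 plan.py -106 -7 135 30
```

```text
t 8.60 rel x -108.5 y -6.6 z 76.0 F X -8.7 Y 0.1 Z 3.0 tilt 29.9 yaw 0.1 w 61
shift [ 0.06  -0.026 -0.238] turn [0.    0.003 0.002]
contact_force: [0.0, 1.0, -0.7]
gripper_width: 61.0
t 9.60 rel x -122.5 y -14.0 z 133.1 F X 0.9 Y -0.3 Z -0.7 tilt 30.1 yaw 0.2 w 61
shift [ 0.061 -0.028  0.026] turn [-0.003 -0.001  0.003]
```

```bash
python3 -m creep '[[0.02,-0.02,0.021,0,0,0],[0.046,-0.028,0.036,0,0,0],[0.062,-0.028,0.036,0,0,0],[0.08,-0.028,0.037,0,0,0],[0.098,-0.028,0.038,0,0,0],[0.116,-0.028,0.039,0,0,0],[0.135,-0.028,0.039,0,0,0],[0.154,-0.028,0.038,0,0,0]]'|tail -2; python3 plan.py
python3 - <<'E'
from h import *
a=grab("scene")["image"][120:290,140:380];b=grab("top")["image"][110:280,180:420]
cv2.imwrite("pics/p3.png",cv2.resize(np.hstack([a,b]),(800,284),interpolation=cv2.INTER_CUBIC))
E
```

```text
contact_force: [0.7, -2.4, 1.2]
gripper_width: 60.8
t 10.60 rel x -84.4 y -7.4 z 145.0 F X -2.5 Y -0.0 Z 1.2 tilt 30.0 yaw 0.2 w 61
```

View pics/p3.png

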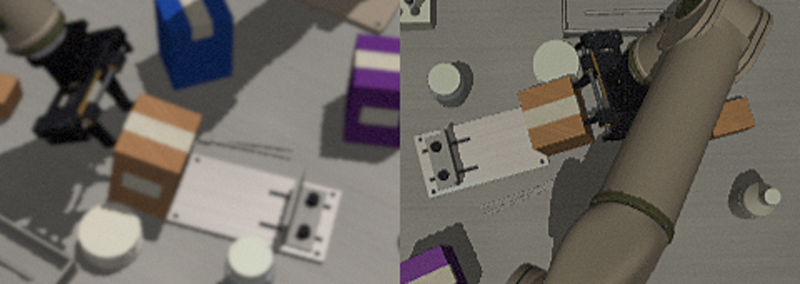

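The carton is tilting over the step, at (150,150) in the scene crop. I'll continue the arc.

```bash
python3 -m creep '[[0.028,0,0.004,0,0,0],[0.055,0,0.009,0,0,0],[0.082,0,0.015,0,0,0],[0.108,0,0.021,0,0,0],[0.136,0,0.028,0,0,0],[0.159,0,0.036,0,0,0],[0.184,0,0.049,0,0,0],[0.208,0,0.06,0,0,0]]'|tail -2; python3 plan.py
python3 - <<'E'
from h import *
a=grab("scene")["image"][120:290,140:380];b=grab("top")["image"][110:280,180:420]
cv2.imwrite("pics/p4.png",cv2.resize(np.hstack([a,b]),(800,284),interpolation=cv2.INTER_CUBIC))
E
```

```text
contact_force: [-0.3, -0.3, 0.6]
gripper_width: 61.3
t 11.70 rel x -31.5 y -7.0 z 157.6 F X -0.2 Y 0.3 Z 0.6 tilt 30.0 yaw 0.2 w 61
```

View pics/p4.png

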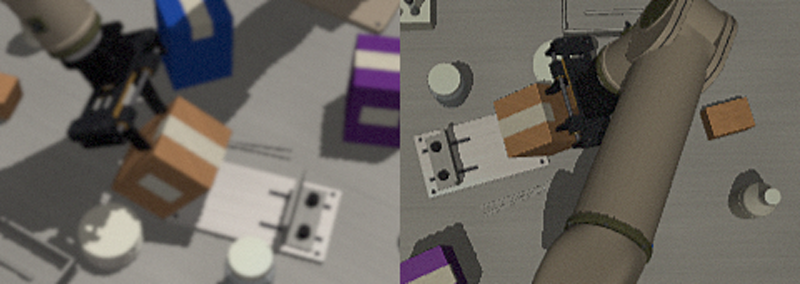

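The carton is tilted about 35° and near balance. I'll nudge it past the tipping point slowly.

```bash
python3 -m creep '[[0.014,0,0.008,0,0,0],[0.028,0,0.016,0,0,0],[0.042,0,0.024,0,0,0],[0.056,0,0.032,0,0,0],[0.07,0,0.04,0,0,0],[0.084,0,0.048,0,0,0],[0.098,0,0.056,0,0,0],[0.098,0,0.056,0,0,0]]'|tail -2; python3 plan.py
python3 - <<'E'
from h import *
a=grab("scene")["image"][120:290,140:380];b=grab("top")["image"][110:280,180:420]
cv2.imwrite("pics/p5.png",cv2.resize(np.hstack([a,b]),(800,284),interpolation=cv2.INTER_CUBIC))
E
```

```text
contact_force: [-0.5, 0.9, 0.2]
gripper_width: 61.0
t 12.80 rel x -3.6 y -7.0 z 158.0 F X 1.0 Y 0.2 Z 0.2 tilt 30.0 yaw 0.2 w 61
```

View pics/p5.png

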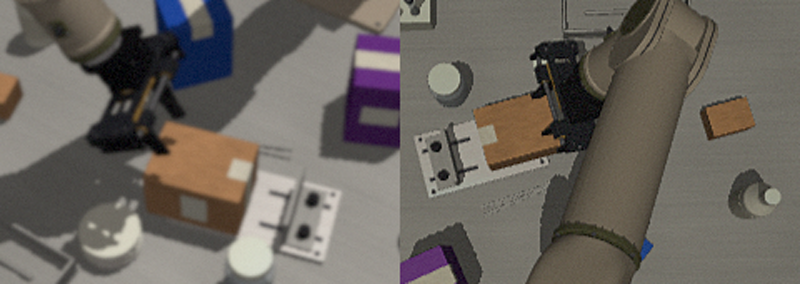

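The carton lies on the bed, at (200,185) in the scene crop. I'll retreat backwards and lower the fingers behind its base.

```bash
python3 plan.py -100 -5 165 30; python3 -m creep '[[-0.05,0,-0.04,0,0,0],[-0.12,0,-0.09,0,0,0],[-0.2,0,-0.14,0,0,0],[-0.28,0,-0.19,0,0,0],[-0.34,0,-0.22,0,0,0],[-0.34,0,-0.22,0,0,0],[-0.34,0,-0.22,0,0,0],[-0.34,0,-0.22,0,0,0]]'|tail -2; python3 plan.py -100 -5 50 30
python3 - <<'E'
from h import *
a=grab("scene")["image"][140:270,180:360];f=grab("top");b=f["image"][130:240,170:330]
cv2.imwrite("pics/p6a.png",cv2.resize(a,(720,520),interpolation=cv2.INTER_CUBIC))
cv2.imwrite("pics/p6.png",cv2.resize(b,(800,550),interpolation=cv2.INTER_CUBIC))
E
```

```text
t 12.90 rel x -4.1 y -7.0 z 157.9 F X 0.1 Y 0.3 Z -0.1 tilt 30.0 yaw 0.2 w 61
shift [-0.318 -0.009 -0.216] turn [-0.002 -0.     0.003]
contact_force: [0.4, 0.6, 0.5]
gripper_width: 60.9
t 13.90 rel x -104.1 y -7.6 z 163.2 F X 0.5 Y -0.5 Z 0.5 tilt 30.1 yaw 0.2 w 61
shift [-0.213 -0.01   0.4  ] turn [-0.002 -0.001  0.005]
```

View pics/p6.png

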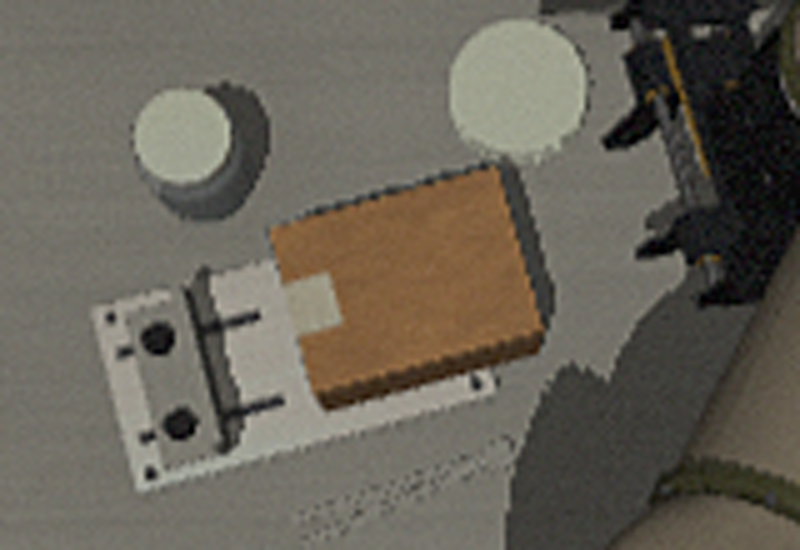

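View pics/p6a.png

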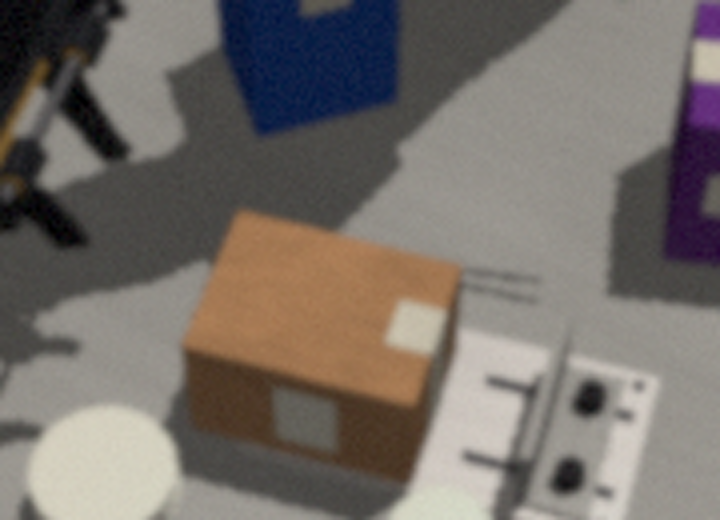

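Run:
```python
from h import *
from plan import O,X,Y
f=grab("top"); cv=lambda P:(np.array(P,float)+.5)/5-.5+[170,130]
T=ray(f,cv([(270,230),(497,167),(543,327),(318,391)]),110)
for t in T: print(((t-O)@X).round(1),((t-O)@Y).round(1))
```

```text
113.3 -60.1
-34.9 -60.7
-34.8 45.3
110.4 46.6
```

```bash
python3 -m creep '[[-0.03,0,0.06,0,0,0],[-0.06,0,0.13,0,0,0],[-0.09,0,0.22,0,0,0],[-0.12,0,0.31,0,0,0],[-0.15,0,0.39,0,0,0],[-0.164,0,0.436,0,0,0],[-0.164,0,0.436,0,0,0],[-0.164,0,0.436,0,0,0]]'|tail -2; python3 plan.py -50 -7 48 30
```

```text
contact_force: [0.1, -0.3, -0.2]
gripper_width: 60.9
t 15.05 rel x -86.6 y -7.6 z 48.9 F X -0.3 Y -0.0 Z -0.2 tilt 30.0 yaw 0.2 w 61
shift [ 0.125 -0.002  0.076] turn [-0.001  0.     0.004]
```

```bash
python3 -m creep '[[0.022,0,0.0125,0,0,0],[0.043,0,0.025,0,0,0],[0.065,0,0.0375,0,0,0],[0.087,0,0.05,0,0,0],[0.108,0,0.0625,0,0,0],[0.13,0,0.075,0,0,0],[0.15,0,0.0875,0,0,0],[0.173,0,0.1,0,0,0]]'|tail -2; python3 plan.py
```

```text
contact_force: [0.1, -1.8, -0.6]
gripper_width: 60.4
t 16.05 rel x -36.7 y -7.0 z 48.1 F X -1.8 Y 0.3 Z -0.6 tilt 29.9 yaw 0.1 w 60
```

```bash
python3 -m creep '[[0.017,0,0.01,0,0,0],[0.035,0,0.02,0,0,0],[0.052,0,0.03,0,0,0],[0.069,0,0.04,0,0,0],[0.087,0,0.05,0,0,0],[0.104,0,0.06,0,0,0],[0.121,0,0.07,0,0,0],[0.139,0,0.08,0,0,0]]'|tail -2; python3 plan.py
```

```text
contact_force: [1.3, -2.3, -0.9]
gripper_width: 61.1
t 17.05 rel x 4.2 y -7.0 z 48.2 F X -2.5 Y -0.7 Z -0.9 tilt 30.0 yaw 0.2 w 61
```

```bash
python3 -m creep '[[0.0043,0,0.0025,0,0,0],[0.0087,0,0.005,0,0,0],[0.013,0,0.0075,0,0,0],[0.0173,0,0.01,0,0,0],[0.0217,0,0.0125,0,0,0],[0.026,0,0.015,0,0,0],[0.03,0,0.0175,0,0,0],[0.0347,0,0.02,0,0,0]]'|tail -2; python3 plan.py
```

```text
contact_force: [0.3, -2.3, -0.5]
gripper_width: 60.9
t 18.05 rel x 14.0 y -6.9 z 48.2 F X -2.3 Y 0.3 Z -0.5 tilt 30.0 yaw 0.2 w 61
```

```bash
python3 -m creep '[[0.0022,0,0.0013,0,0,0],[0.0043,0,0.0025,0,0,0],[0.0065,0,0.0038,0,0,0],[0.0087,0,0.005,0,0,0],[0.011,0,0.0063,0,0,0],[0.013,0,0.0075,0,0,0],[0.015,0,0.0088,0,0,0],[0.0173,0,0.01,0,0,0]]'|tail -2; python3 plan.py
```

```text
contact_force: [1.4, -3.0, -0.8]
gripper_width: 60.8
t 19.05 rel x 19.0 y -6.9 z 48.2 F X -3.3 Y -0.6 Z -0.8 tilt 30.0 yaw 0.2 w 61
```

```bash
python3 -m creep '[[0.001,0,0.0006,0,0,0],[0.002,0,0.0011,0,0,0],[0.003,0,0.0017,0,0,0],[0.004,0,0.0023,0,0,0],[0.005,0,0.0029,0,0,0],[0.006,0,0.0035,0,0,0],[0.007,0,0.004,0,0,0],[0.008,0,0.0046,0,0,0]]'|tail -2; python3 plan.py
```

```text
contact_force: [0.7, -3.1, -0.9]
gripper_width: 61.0
t 20.05 rel x 20.9 y -6.9 z 48.2 F X -3.2 Y 0.1 Z -0.9 tilt 30.0 yaw 0.2 w 61
```

```bash
python3 -m creep '[[0.001,0,0.0006,0,0,0],[0.002,0,0.0011,0,0,0],[0.003,0,0.0017,0,0,0],[0.004,0,0.0023,0,0,0],[0.005,0,0.0029,0,0,0],[0.006,0,0.0035,0,0,0],[0.007,0,0.004,0,0,0],[0.008,0,0.0046,0,0,0]]'|tail -2; python3 plan.py
```

```text
contact_force: [0.3, -9.2, -0.8]
gripper_width: 61.2
t 21.05 rel x 21.5 y -6.6 z 48.1 F X -9.0 Y 2.0 Z -0.8 tilt 29.9 yaw 0.1 w 61
```

Contact with the plate at 9 N. I'll add about 1 mm and hold.

```bash
python3 -m creep '[[0.001,0,0.0006,0,0,0],[0.002,0,0.0012,0,0,0],[0.003,0,0.0018,0,0,0],[0.0035,0,0.002,0,0,0],[0.0035,0,0.002,0,0,0],[0.0035,0,0.002,0,0,0],[0.0035,0,0.002,0,0,0],[0.0035,0,0.002,0,0,0]]'|tail -2; python3 plan.py
python3 - <<'E'
from h import *
a=grab("scene")["image"][140:270,180:360];f=grab("top");b=f["image"][130:240,170:330]
cv2.imwrite("pics/p7a.png",cv2.resize(a,(720,520),interpolation=cv2.INTER_CUBIC))
cv2.imwrite("pics/p7.png",cv2.resize(b,(800,550),interpolation=cv2.INTER_CUBIC))
E
```

```text
contact_force: [1.5, -11.7, -0.3]
gripper_width: 60.9
t 22.05 rel x 21.6 y -6.6 z 48.1 F X -11.7 Y 1.5 Z -0.3 tilt 29.8 yaw 0.0 w 61
```

View pics/p7.png

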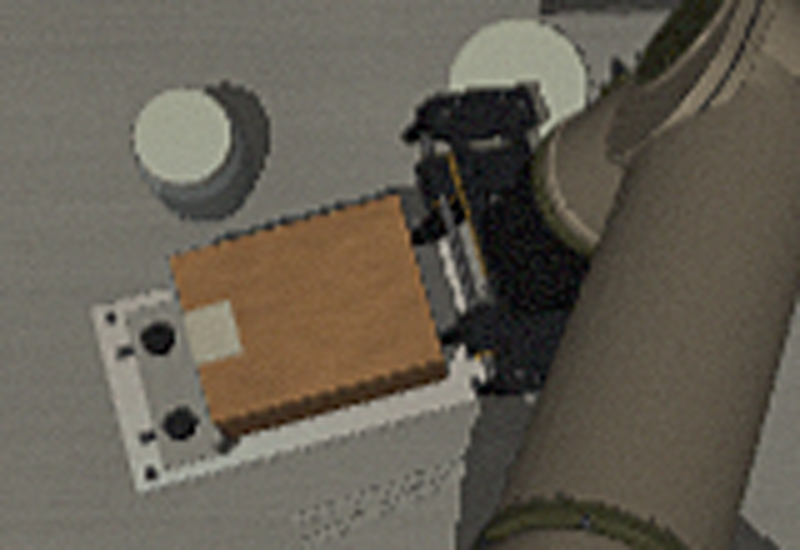

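View pics/p7a.png

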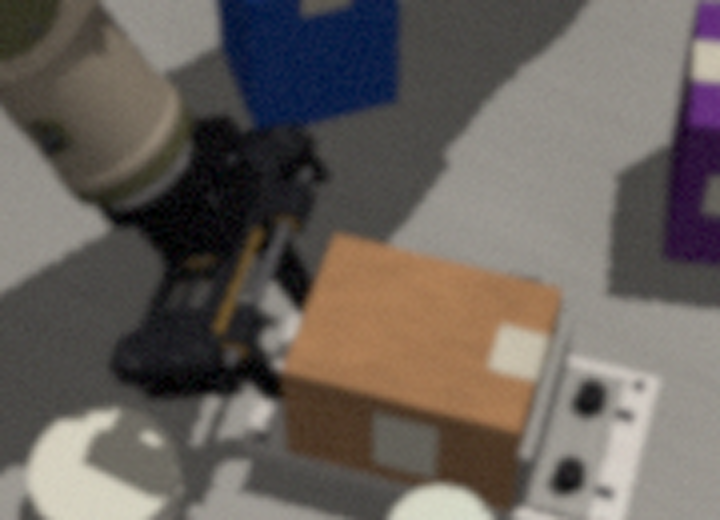

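The carton's top end is square against the plate. In the top crop the carton edge runs (172,258)–(225,435), parallel to the plate. I'll hold the press at about 12 N.

```bash
for i in 1 2; do python3 -m creep '[[0,0,0,0,0,0],[0,0,0,0,0,0],[0,0,0,0,0,0],[0,0,0,0,0,0],[0,0,0,0,0,0],[0,0,0,0,0,0],[0,0,0,0,0,0],[0,0,0,0,0,0]]'|tail -2; python3 plan.py; done
```

```text
contact_force: [2.1, -11.6, -0.8]
gripper_width: 61.3
t 23.15 rel x 21.6 y -6.6 z 48.1 F X -11.8 Y 0.8 Z -0.8 tilt 29.8 yaw 0.0 w 61
contact_force: [2.0, -11.4, -0.1]
gripper_width: 61.2
t 24.15 rel x 21.6 y -6.6 z 48.1 F X -11.6 Y 0.9 Z -0.1 tilt 29.8 yaw 0.0 w 61
```

Held for over 2 s. Now I'll back away slowly along −X, then rise.

```bash
python3 -m creep '[[-0.004,0,-0.0023,0,0,0],[-0.01,0,-0.006,0,0,0],[-0.03,0,-0.017,0,0,0],[-0.06,0,-0.035,0,0,0],[-0.1,0,-0.058,0,0,0],[-0.15,0,-0.087,0,0,0],[-0.2,0,-0.115,0,0,0],[-0.22,0,-0.127,0,0,0]]'|tail -2; python3 plan.py
python3 -m creep '[[0.02,0,-0.035,0,0,0],[0.07,0,-0.12,0,0,0],[0.12,0,-0.21,0,0,0],[0.17,0,-0.3,0,0,0],[0.22,0,-0.38,0,0,0],[0.22,0,-0.38,0,0,0],[0.22,0,-0.38,0,0,0],[0.22,0,-0.38,0,0,0]]'|tail -2; python3 plan.py
python3 - <<'E'
from h import *
from plan import O,X,Y
a=grab("scene")["image"];f=grab("top");b=f["image"]
cv2.imwrite("pics/p8.png",cv2.resize(b[130:240,170:330],(800,550),interpolation=cv2.INTER_CUBIC))
cv2.imwrite("pics/p8a.png",a)
# bystander check: dishes etc. unchanged
m=cv2.absdiff(cv2.imread("pics/top0.png"),b).max(2)
for n,(u,v) in dict(dishes=(273,147),jar_a=(207,158),jar_b=(131,180),beaker=(146,230),forceps=(251,227),small=(377,180),spray=(397,229)).items(): print(n,m[v-12:v+13,u-12:u+13].mean().round(1))
E
```

```text
contact_force: [-0.1, -0.7, 0.6]
gripper_width: 60.6
t 25.15 rel x -40.6 y -6.8 z 48.0 F X -0.6 Y 0.3 Z 0.6 tilt 30.0 yaw 0.1 w 61
contact_force: [-0.2, 0.7, 0.6]
gripper_width: 61.3
t 26.15 rel x -38.6 y -6.7 z 157.1 F X 0.7 Y 0.1 Z 0.6 tilt 30.1 yaw 0.2 w 61
dishes 62.6
jar_a 4.9
jar_b 5.0
beaker 19.2
forceps 4.6
small 5.1
spray 4.8
```

View pics/p8.png

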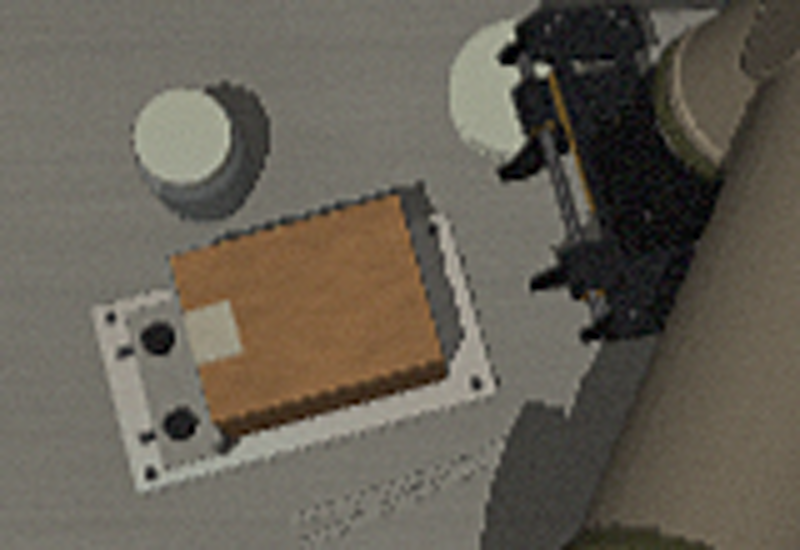

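View pics/p8a.png

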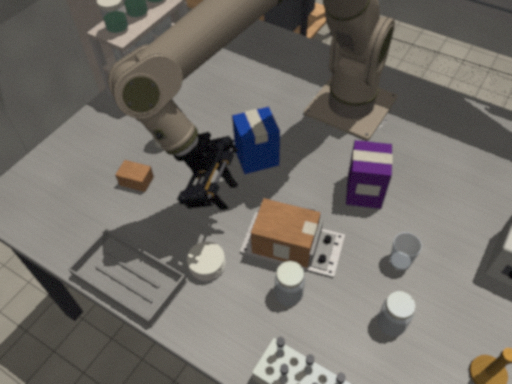

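The carton is flush against the plate at (287,234) in the scene view, and the gripper is clear of it. The dishes (206,262), jars and other items have not moved. The differences at the dishes and beaker come from the gripper blocking the view and the arm's shadow.

Run:
```python
from station import ticket
print(ticket.job_done())
```

```text
the job is handed in; nothing more can be done
None
```

I pushed the carton to the step and tipped it over by pushing high on its back. I then slid it about 65 mm along the bed by its base until its top end met the stop plate. I pressed it there at about 12 N for over 2 s, then backed off and handed the job in at about 26 s.

- **Carton:** the last pictures show it lying square and flush against the plate, with the gripper clear and about zero force on the tool. It sits about 7 mm off the bed's centre line, where it started, and I left it so. The highest force I read was about 12 N, but I only read it between moves.
- **Bystanders:** the camera comparison showed no change for both jars, the forceps, the small carton and the spray bottle.
- **Checks that disagreed:** the image comparison flagged the dishes and the beaker. The gripper partly hid the dishes in the top view, and I put the beaker's difference down to the arm's shadow having moved. In the scene view the dishes were in their original place and the beaker looked unmoved.

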